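# Change of filter on the painting bench

## Task

On the extractor's key box press the large key fully, then the small key, one at a time, and leave the medium key alone. Then turn the white filter cartridge counter-clockwise past its click to the end stop, lift it straight out of the extractor and stand it gently upright in the middle of the round felt pad on the cork board, released. Do not disturb anything else on the bench.

Things in the scene. Friction and masses are not known exactly. Their poses are not given: they have to be found in the camera images.
- extractor: grey bench fume extractor, fixed to the worktop, 180 x 180 mm and 80 mm high, origin at the centre of its underside, z up. The round filter well (80 mm wide) is on its vertical centre line. Two bare aluminium lips, 69 to 80 mm above the origin, cover the well's rim except for two open notches, one on the extractor's +x and one on its -x axis
- well_floor (a point): centre of the well's floor, 32 mm above the extractor's underside. Each notch reaches 25 degrees clockwise of its axis, where a sprung click stop (a few N) must be passed, and 15 degrees counter-clockwise, to a rigid end stop. In the well the cartridge has 2 mm of side play, and 3 mm of lift while its lugs are under the lips
- cartridge: white filter cartridge, loose, 126 to 252 g, 95 mm tall; origin at the centre of its underside, z up. Body 54 mm across, up to 56 mm height; two lugs on its +x and -x axes, 76 mm over their tips, 16 mm wide, 26 to 34 mm above its underside. It starts on the well floor, locked: its x axis is 57 to 85 degrees clockwise (from above) of the extractor's x axis
- cartridge_grip (a point): middle of the cartridge's upright wing grip, 76 mm above its underside. The wing is 54 mm long along the cartridge's x, 16 mm thick (y), 56 to 95 mm above its underside. Turned counter-clockwise, it meets the end stop about 3 degrees past the extractor's x axis; from 8 degrees short of that axis up to the stop it lifts straight out
- panel: black key box of the extractor, fixed, 172 (x) x 66 (y) x 32 mm high, origin at the centre of its underside; three round grey keys in a row along its x axis: large at -56 mm, medium at +2 mm, small at +55 mm
- key_large (a joint): travel of the large (fan stop) key: 0 up, 0.006 m fully down; needs about 5 N, springs back; counts as pressed beyond 4 mm
- key_large_top (a point): centre of the top face of the large (fan stop) round grey key (38 mm across) on the black key box
- key_medium (a joint): travel of the medium (lamp) key: 0 up, 0.006 m fully down; needs about 5 N, springs back; not to be pressed
- key_medium_top (a point): centre of the top face of the medium (lamp) round grey key (28 mm across) on the black key box
- key_small (a joint): travel of the small (filter release) key: 0 up, 0.006 m fully down; needs about 5 N, springs back; counts as pressed beyond 4 mm
- key_small_top (a point): centre of the top face of the small (filter release) round grey key (18 mm across) on the black key box
- board: cork board, fixed, 190 x 190 x 8 mm, origin at the centre of its underside; the felt pad and the three miniatures stand on it, roughly one in each quarter
- pad: round grey felt pad, fixed on the cork board, 84 mm across, 3 mm thick, origin at the centre of its underside; its top is 11 mm above the worktop
- mini0: one of three grey primed miniatures, figure on a round black base 32 mm across, 43 mm tall, 40 g; bystander, loose; origin at the centre of its underside
- mini1: second grey miniature, same size; bystander, loose; origin at the centre of its underside
- mini2: third grey miniature, same size; bystander, loose; origin at the centre of its underside
- handle_holder: orange plastic painting handle standing upright, 34 mm across, 93 mm tall with a spring-clip grip at its top; bystander, loose; origin at the centre of its underside
- pin_vice: small steel pin vice lying flat, 124 mm long along its x axis, from 57 mm on the -x side to 67 mm on the +x side of the origin, 13 mm thick; bystander, loose; origin at the centre of its underside
- varnish_pot: sealed glass varnish pot, 56 mm across, 68 mm tall; bystander, loose; origin at the centre of its underside
- tin: shut aluminium tin with hinged lid, 103 (x) x 143 (y) x 44 mm tall; bystander, loose; origin at the centre of its underside
Mind the look-alikes: they are no part of the job. Leave any green look-alike of the cartridge alone.

How it is judged (in metres and radians):
On the way, in this order (a step that is already met when the one before it is completed fails the run):
1. the large key is pressed beyond 4 mm with the small key up (value of joint key_large above 0.004 m and value of joint key_small below 0.002 m), for 0.1 s.
2. the small key is pressed beyond 4 mm with the large key up (value of joint key_small above 0.004 m and value of joint key_large below 0.002 m), for 0.1 s.
3. the cartridge, still down in its well, is turned to within 0.2 rad of the extractor's x axis (angle between the x axis of cartridge and the x axis of extractor, either way round below 0.2 rad and z of cartridge in the frame of extractor below 0.045 m), for 0.1 s.
4. the cartridge is lifted clear of the extractor: its underside more than 85 mm above the extractor's (z of cartridge in the frame of extractor above 0.085 m), for 0.1 s.
At the end, for the whole second after the job is handed in: The cartridge stands upright (within 0.1 rad) and at rest on the felt pad, its axis within 20 mm of the pad's centre and its underside on the pad (2 mm below to 9 mm above the pad's underside in height, the pad being 3 mm thick), touched by no finger; all keys are up again (horizontal distance between cartridge and pad below 0.02 m and z of cartridge in the frame of pad between -0.002 and 0.009 m and angle between cartridge's own z axis and vertical below 0.1 rad and linear speed of cartridge below 0.02 m/s and contact force between cartridge and the fingers below 0.1 N and value of joint each of key_large, key_medium, key_small below 0.002 m).
It fails at once if the medium key is pressed beyond 3 mm (value of joint key_medium above 0.003 m).
It fails at once if the cartridge comes down on the board or pad faster than 0.4 m/s (horizontal distance between cartridge and board below 0.12 m and height (world z) of cartridge below 0.022 m and linear speed of cartridge above 0.4 m/s).
It fails at once if a bystander (miniature, orange holder, pin vice, pot or tin) is moved more than 12 mm (distance of any of mini0, mini1, mini2, handle_holder, pin_vice, varnish_pot, tin from where it was at the start of the episode above 0.012 m).
It fails at once if a miniature, the orange holder or the pot is tipped more than 0.4 rad (angle between any of mini0, mini1, mini2, handle_holder, varnish_pot's own z axis and vertical above 0.4 rad).
It also fails if it takes over 59 s, if anything falls off the work surface, if the arm or the gripper's body presses on something with over 40 N, if the wrist force passes 120 N, or if a joint passes its speed limit or range.

## Robot

A 6-joint arm with a two-finger parallel gripper is mounted at the origin on the work surface. World frame = base frame: x ahead of the robot, y to its left, z up, the work surface at z = 0. Lengths are in m, angles in degrees, forces in N, time in s.
With the tool pointing down it reaches from about 0.3 to 0.75 m from the base axis. Payload 8.5 kg.
Tool frame: the origin (TCP) lies at the very end of the fingers, on their centre line; the grasp point (between the pads) lies 19 mm behind it; z points along the fingers, y is the line along which they close (so a half turn about z gives the same grasp; the last joint's range is limited). The gripper opens to 85 mm and grips with 20 to 120 N. Pads are 22 mm wide; open, the fingers measure 114 mm over their backs; the gripper's body (76 mm by 85 mm) begins 54 mm behind the grasp point. The pads swing forward as they close: fully open they stand 13 mm farther back than shut.
Start: joints at [-79.773, 21.807, 74.336, -0, 83.858, -12.336], TCP at [0.211, -0.508, 0.231] pointing down, gripper open.
Joint ranges: [-178.18, 178.18], [-50.72, 133.34], [12.68, 142.11], [-81.47, 261.47], [9.98, 163.14], [-165.26, 165.26]. Speed limits (degrees/s): [136.94, 136.94, 180, 180, 180, 180].

## Interface

Orientations are given as a 3x3 rotation matrix whose columns are the frame's x, y, z axes.
In Python, from rig import observe, cams, ticket gives the robot as it stands.
- The arm moves only by the tool move_arm, never from a script. Its arguments are lists of equal length, an entry for each row: "jaw": the finger opening in cm, from 0 to 8.54; "dp": the shift along the tool's x, y, z in cm, a list of three; "turn": the turn, a rotation vector about the tool's x, y, z in rad, a list of three. In form: {"jaw": [jaw, ...], "dp": [[tx, ty, tz], ...], "turn": [[wx, wy, wz], ...]}. A call has 1 to 12 rows; each row shifts and turns the commanded pose from where the row before left it, along the tool's axes as they then stand; what a row does not reach is not made up. A row lasts 1/12 s, in which the tool goes at most 41.7 mm and 7.16 degrees, less where a joint would pass 70% of its speed; a pose out of reach is approached as far as the arm can. A call is refused whole if a number of a shift passes 4.17 or a number of a turn 0.125, either way. A call with a gripper value outside its range is refused whole. The fingers move at their own pace and stop on an object; "force" is the grip in N (left out, the last holds). Time passes only in rows, so rows that do not move let the fingers close. It gives the time, the measured TCP pose, the force, the opening and the grip force at its end, in the units of the state.
- observe(): the state, without advancing time (a new reading comes with each control period).
- cams.get_image(name): name is "side" or "top"; returns (picture, depth): 420x560x3 uint8, red, green, blue; 420x560 float32, m along the optical axis (not along the pixel's ray), 0 where there is no reading.
- cams.calibration(name): a dict with "vertical_fov" (degrees; the focal length in pixels is half the picture's height over the tangent of half this angle, whatever the lens; pixels are square), "cx", "cy" (the principal point, pixels), "k1" (the pictures are not rectified: a ray, as slopes to the right and down, at radius r is drawn at 1 + k1 r^2 times it, then the intrinsics apply), "view" (4x4, takes a point from world to camera coordinates). Camera axes: x right, y up, looking along -z (the intrinsics and any distortion apply to the point x, -y, -z); pixel columns grow to the right and rows downward; lengths in m; the calibration is good to about 2 mm. A picture is of the moment at which its call begins. calibration takes no time and is no camera call.
- ticket.close_job(): hands the job in; it is judged then, once.
Trained networks look in the newest picture that a camera, given by its name, has taken for a name from the list of things; names that differ only in an ending like _2 or _b are one class to them, and where a whole thing is asked for, a point or a joint stands for the part that bears it (a point fixed in the world has none). Each returns a list of dicts, best first, with "p" (0 to 1); they miss things now and then, are a little off and sometimes report something else, mostly with a low value. They report only what shows in the picture. A call takes as long as a camera call. They do not tell look-alikes from the thing itself.
- cams.spot_in(camera, query): "box" ([centre column, centre row, width, height] as shares, 0 to 1, of the picture: columns of its width, rows of its height, round what is visible of it).
- cams.outline_of(camera, query): "mask" (420x560 bool, what is visible of it) and "box" ([centre column, centre row, width, height] as shares, 0 to 1, of the picture: columns of its width, rows of its height, round what is visible of it).
- cams.mark_of(camera, query): "location" ([column, row] as shares, 0 to 1, of the picture: columns of its width, rows of its height: a listed point, or the origin of a listed thing).
The state is a dict: "time_s": time; "q": joint angles; "qvel": joint speeds; "joint_efforts": joint torques, N m; "position": TCP position; "tool_rot": TCP orientation; "ft_force": force on the tool from outside, world axes, zero at the start; "wrist_torque": the same for the moment, N m; "grip_width": finger opening in m; "gripper_force": force on a finger pad.
Only numpy, scipy, OpenCV 4.12 (cv2) and the standard library are available. Lean on these libraries where they do the work, as an engineer would, in place of code of your own. Each camera call takes 0.05 s, during which the arm holds its last target. There are 200 camera calls.

## Working session

There is one attempt and no reset: what is moved stays moved. The work goes in short steps, Python scripts to look and compute and a tool call to move; the robot and the scene stay as the last step left them, time stands still between calls to the robot, and variables do not carry over. Pictures are saved under pics/ and viewed, at most 10 in all, crops included, and the job is handed in when it is done.

Besides the shell and the picture viewer there is one more tool, called as name(argument=value, ...) on one line, values as JSON. move_arm: Moves the arm, as the interface text tells. Its arguments: {"type":"object","properties":{"jaw":{"type":"array","items":{"type":"number"}},"dp":{"type":"array","items":{"type":"array","items":{"type":"number"}}},"turn":{"type":"array","items":{"type":"array","items":{"type":"number"}}},"force":{"type":"number"}},"required":["jaw","dp","turn"]}

```bash
mkdir -p pics
cat > h.py <<'E'
import numpy as np, cv2
from rig import observe, cams, ticket
def K(n):
    c=cams.calibration(n); f=210/np.tan(np.radians(c["vertical_fov"])/2)
    return c,f
def ray(n,u,v):
    c,f=K(n); Km=np.array([[f,0,c["cx"]],[0,f,c["cy"]],[0,0,1.]])
    p=cv2.undistortPoints(np.array([[[u,v]]],float),Km,np.array([c["k1"],0,0,0.]),None,None,None)[0,0] if 0 else None
    d=np.array([(u-c["cx"])/f,(v-c["cy"])/f]); s=d.copy()
    for _ in range(30): s=d/(1+c["k1"]*(s@s))
    return c,np.array([s[0],-s[1],-1.])
def at_z(n,u,v,z):
    c,r=ray(n,u,v); M=np.linalg.inv(c["view"]); o=M[:3,3]; d=M[:3,:3]@r
    return o+d*(z-o[2])/d[2]
def at_d(n,u,v,dep):
    c,r=ray(n,u,v); M=np.linalg.inv(c["view"]); return M[:3,3]+M[:3,:3]@r*dep
def proj(n,P):
    c,f=K(n); q=(c["view"]@np.append(P,1))[:3]; s=np.array([q[0],-q[1]])/-q[2]
    s=s*(1+c["k1"]*(s@s)); return s*f+[c["cx"],c["cy"]]
E
python3 - <<'E'
from h import *
o=observe(); print(o["position"],o["tool_rot"],o["grip_width"])
for n in ("top","side"):
    im,d=cams.get_image(n); cv2.imwrite(f"pics/{n}0.png",im[:,:,::-1]); np.save(f"{n}d.npy",d)
    M=np.linalg.inv(cams.calibration(n)["view"]); print(n,M[:3,3].round(3),(-M[:3,2]).round(2),cams.calibration(n)["k1"])
    for q in "extractor well_floor cartridge cartridge_grip panel key_large_top key_medium_top key_small_top board pad mini0 handle_holder pin_vice varnish_pot tin".split():
        for r in cams.mark_of(n,q)[:4 if q in("mini0","cartridge","cartridge_grip") else 2]:
            u,v=r["location"][0]*560,r["location"][1]*420
            z={"well_floor":.032,"cartridge":.032,"cartridge_grip":.108,"key_large_top":.036,"key_medium_top":.036,"key_small_top":.036,"mini0":.008,"pad":.008}.get(q,0)
            dd=d[min(int(v),419),min(int(u),559)]
            print(q,round(r["p"],2),int(u),int(v),at_z(n,u,v,z).round(3),at_d(n,u,v,dd).round(3))
E
```

```text
[ 0.21098422 -0.50760265  0.23069397] [[ 9.23462177e-01  3.83689375e-01 -2.64462013e-04]
 [ 3.83689331e-01 -9.23461053e-01  1.47650877e-03]
 [ 3.22300360e-04 -1.46497126e-03 -9.99998875e-01]] 0.08552830286711033
top [ 0.496 -0.067  0.97 ] [ 0.12 -0.02 -0.99] -0.04079548041468524
extractor 0.94 371 250 [ 0.493 -0.304  0.   ] [ 0.493 -0.273  0.127]
cartridge 0.95 369 250 [ 0.493 -0.292  0.032] [ 0.493 -0.273  0.111]
cartridge 0.94 442 248 [ 0.495 -0.474  0.032] [ 0.495 -0.465  0.053]
cartridge 0.59 211 287 [0.409 0.093 0.032] [0.41  0.091 0.048]
cartridge_grip 0.71 454 249 [ 0.492 -0.468  0.108] [ 0.492 -0.475  0.095]
cartridge_grip 0.69 379 249 [ 0.494 -0.297  0.108] [ 0.494 -0.292  0.127]
cartridge_grip 0.48 113 223 [0.56  0.304 0.108] [0.565 0.334 0.039]
panel 0.83 252 228 [ 0.552 -0.003  0.   ] [ 0.549 -0.007  0.055]
panel 0.2 381 249 [ 0.493 -0.33   0.   ] [ 0.493 -0.295  0.129]
key_medium_top 0.66 250 222 [ 0.564 -0.001  0.036] [ 0.563 -0.003  0.055]
key_medium_top 0.26 120 255 [0.487 0.315 0.036] [0.487 0.314 0.039]
key_small_top 0.49 256 201 [ 0.616 -0.016  0.036] [ 0.614 -0.01
[... 1643 characters left out ...]
0.38 259 296 [ 0.492 -0.287  0.008] [ 0.492 -0.326  0.087]
mini0 0.64 243 132 [0.497 0.318 0.008] [0.497 0.31  0.015]
mini0 0.61 276 140 [0.599 0.266 0.008] [0.598 0.254 0.019]
mini0 0.58 262 127 [0.56  0.338 0.008] [0.559 0.334 0.011]
handle_holder 0.75 262 232 [ 0.518 -0.094  0.   ] [ 0.518 -0.092 -0.002]
handle_holder 0.62 218 181 [0.404 0.111 0.   ] [0.406 0.091 0.022]
pin_vice 0.49 261 232 [ 0.517 -0.095  0.   ] [ 0.517 -0.093 -0.003]
pin_vice 0.42 278 143 [0.605 0.26  0.   ] [0.604 0.247 0.011]
varnish_pot 0.57 357 254 [ 0.759 -0.195  0.   ] [ 0.747 -0.218  0.04 ]
varnish_pot 0.26 259 138 [0.545 0.288 0.   ] [0.545 0.282 0.005]
tin 0.8 326 147 [ 0.759  0.219 -0.   ] [0.746 0.173 0.044]
```

View pics/top0.png

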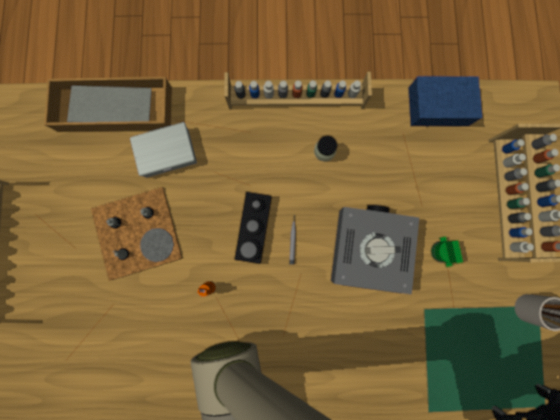

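View pics/side0.png

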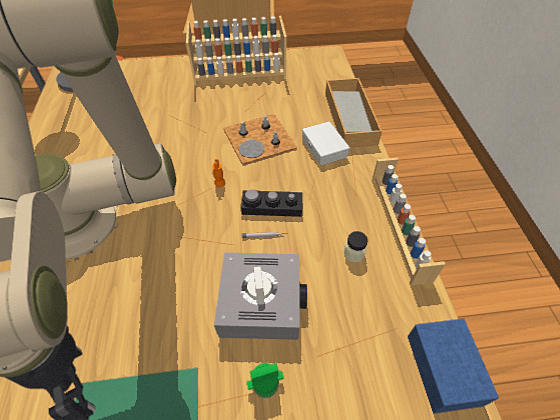

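Run:
```python
from h import *
ims={n:cv2.imread(f"pics/{n}0.png") for n in("top","side")}
a=cv2.resize(ims["top"][185:300,230:430],None,fx=4,fy=4,interpolation=cv2.INTER_CUBIC)
cv2.imwrite("pics/c1.png",a)
b=cv2.resize(ims["side"][180:350,205:315],None,fx=3.5,fy=3.5,interpolation=cv2.INTER_CUBIC)
cv2.imwrite("pics/c2.png",b)
# cloud
d=np.load("topd.npy"); 
def cloud(n,u0,u1,v0,v1):
    dd=np.load(n+"d.npy"); return np.array([np.r_[at_d(n,u+.0,v+.0,dd[v,u]),u,v] for v in range(v0,v1) for u in range(u0,u1) if dd[v,u]>0])
for n,bx in(("top",(330,425,200,300)),("side",(210,315,245,345))):
    c=cloud(n,*bx); e=c[(c[:,2]>.07)&(c[:,2]<.088)]
    r=cv2.minAreaRect(e[:,:2].astype(np.float32)); print(n,"extr",r,np.median(e[:,2]))
    w=c[(c[:,2]>.115)&(c[:,2]<.14)]; print("wing",len(w),w[:,:3].mean(0),cv2.minAreaRect(w[:,:2].astype(np.float32)))
for n,bx in(("top",(232,275,188,268)),("side",(238,306,185,218))):
    c=cloud(n,*bx); 
    for lo,hi in((.027,.04),(.044,.065)):
        e=c[(c[:,2]>lo)&(c[:,2]<hi)]; print(n,lo,len(e),np.median(e[:,2]),cv2.minAreaRect(e[:,:2].astype(np.float32)))
    k=c[c[:,2]>.044]
    crit,lab,cen=cv2.kmeans(k[:,:3].astype(np.float32),3,None,(3,50,1e-5),10,cv2.KMEANS_PP_CENTERS); 
    for i in range(3): q=k[lab[:,0]==i]; print(cen[i],len(q),q[:,2].max(),((q[:,:2].max(0)+q[:,:2].min(0))/2),np.ptp(q[:,:2],axis=0))
```

```text
Traceback (most recent call last):
  File "h.py", line 16, in at_d
    c,r=ray(n,u,v); M=np.linalg.inv(c["view"]); return M[:3,3]+M[:3,:3]@r*dep
        ~~~^^^^^^^
  File "h.py", line 7, in ray
    c,f=K(n); Km=np.array([[f,0,c["cx"]],[0,f,c["cy"]],[0,0,1.]])
        ~^^^
  File "h.py", line 4, in K
    c=cams.calibration(n); f=210/np.tan(np.radians(c["vertical_fov"])/2)
ValueError: time passes only in moves, steps and waits
```

View pics/c1.png

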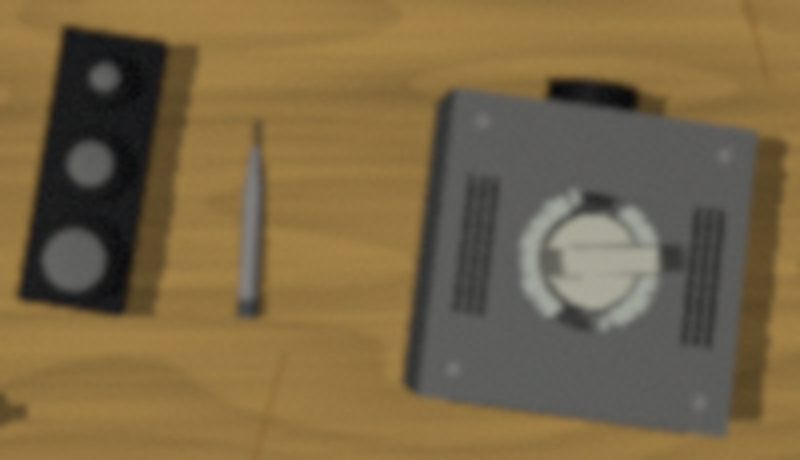

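View pics/c2.png

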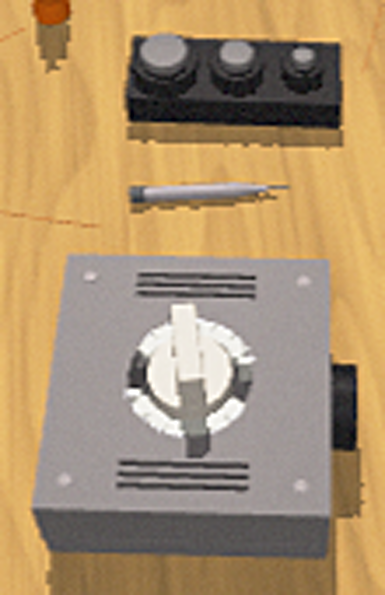

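```bash
cat > h.py <<'E'
import numpy as np, cv2, functools
from rig import observe, cams, ticket
@functools.lru_cache(None)
def K(n):
    c=cams.calibration(n); return c,210/np.tan(np.radians(c["vertical_fov"])/2),np.linalg.inv(c["view"])
def rays(n,uv):
    c,f,M=K(n); d=(np.atleast_2d(uv)-[c["cx"],c["cy"]])/f; s=d.copy()
    for _ in range(30): s=d/(1+c["k1"]*(s**2).sum(1,keepdims=True))
    return M[:3,3],np.c_[s[:,0],-s[:,1],-np.ones(len(s))]@M[:3,:3].T
def at_z(n,uv,z):
    o,d=rays(n,uv); return o+d*((z-o[2])/d[:,2])[:,None]
def cloud(n,dd,u0,u1,v0,v1):
    v,u=np.mgrid[v0:v1,u0:u1]; u=u.ravel();v=v.ravel();k=dd[v,u]>0;u=u[k];v=v[k]
    o,d=rays(n,np.c_[u,v]); return np.c_[o+d*dd[v,u][:,None],u,v]
E
cat > m.py <<'E'
from h import *
R=lambda e:cv2.minAreaRect(e[:,:2].astype(np.float32))
for n,bx in(("top",(330,425,200,300)),("side",(210,315,245,345))):
    d=np.load(n+"d.npy")
    c=cloud(n,d,*bx); e=c[(c[:,2]>.07)&(c[:,2]<.09)]
    print(n,"extr",R(e),np.median(e[:,2]))
    w=c[(c[:,2]>.115)&(c[:,2]<.14)]; print("wing",len(w),w[:,:3].mean(0),R(w))
for n,bx in(("top",(232,275,188,268)),("side",(238,306,185,218))):
    c=cloud(n,np.load(n+"d.npy"),*bx); 
    e=c[(c[:,2]>.027)]; print(n,len(e),np.median(e[:,2]),R(e))
    k=c[c[:,2]>.046]
    _,lab,cen=cv2.kmeans(k[:,:3].astype(np.float32),3,None,(3,50,1e-5),10,cv2.KMEANS_PP_CENTERS)
    for i in range(3): q=k[lab[:,0]==i]; print(cen[i],len(q),np.median(q[:,2]),R(q))
E
python3 m.py
```

```text
top extr ((0.5017879605293274, -0.2996324598789215), (0.18077467381954193, 0.2003084421157837), 81.13516235351562) 0.08080128969415612
wing 181 [ 0.49375955 -0.29743276  0.12726262] ((0.49443235993385315, -0.29775339365005493), (0.0526309534907341, 0.015397685579955578), 89.1133041381836)
side extr ((0.5015333294868469, -0.2989572286605835), (0.18253670632839203, 0.1969412863254547), 81.0706787109375) 0.07957606639728937
wing 180 [ 0.4932233  -0.30122315  0.12565109] ((0.49312686920166016, -0.2985219657421112), (0.01571943424642086, 0.05436680465936661), 0.877284049987793)
top 1883 0.03487539613449153 ((0.5544459223747253, -0.00713072344660759), (0.06614740192890167, 0.1723594218492508), 80.21300506591797)
[0.49847147 0.00317412 0.05325348] 250 0.05437504586174752 ((0.49897271394729614, 0.00510406494140625), (0.04820132255554199, 0.043817490339279175), 25.71463394165039)
[ 0.5559039  -0.00706953  0.05284969] 140 0.05385602086878977 ((0.5556952953338623, -0.008673371747136116), (0.03905738145112991, 0.038502875715494156), 29.463150024414062)
[ 0.60750353 -0.0168535   0.05201342] 64 0.053916218676761274 ((0.6084417700767517, -0.01474553532898426), (0.02676444873213768, 0.029379749670624733), 89.86671447753906)
side 1145 0.03390333284857305 ((0.5526397824287415, -0.006830278784036636), (0.06958769261837006, 0.17014670372009277), 80.18416595458984)
[ 0.6060784  -0.01923102  0.0518263 ] 36 0.05275515400377423 ((0.6056766510009766, -0.015032486990094185), (0.025040339678525925, 0.021383248269557953), 38.82129669189453)
[ 4.9864733e-01 -3.6899874e-04  5.2747287e-02] 127 0.05321122200490602 ((0.5016065239906311, -8.223950862884521e-05), (0.0356331504881382, 0.04243479669094086), 66.7280044555664)
[ 0.5550706  -0.0091917   0.05257762] 74 0.053284084084013694 ((0.5581685304641724, -0.007339254021644592), (0.03266310691833496, 0.029683543369174004), 33.56672286987305)
```

move_arm(jaw=[0, 0, 0, 0, 0, 0, 0, 0, 0, 0, 0, 0], dp=[[3.1, -2.43, 0], [3.1, -2.43, 0], [3.1, -2.43, 0], [3.1, -2.43, 0], [3.1, -2.43, 0], [3.1, -2.43, 0], [3.1, -2.43, 0], [3.1, -2.43, 0], [3.1, -2.43, 0], [3.1, -2.43, 0], [3.1, -2.43, 0], [3.1, -2.43, 0]], turn=[[0, 0, 0], [0, 0, 0], [0, 0, 0], [0, 0, 0], [0, 0, 0], [0, 0, 0], [0, 0, 0], [0, 0, 0], [0, 0, 0], [0, 0, 0], [0, 0, 0], [0, 0, 0]])

```text
time_s: 2.6
position: [0.4433, -0.0939, 0.2316]
tool_rot: [[0.923, 0.384, 0.001], [0.384, -0.923, -0.0], [0.0, 0.0, -1.0]]
ft_force: [1.4, -1.3, 0.4]
grip_width: -0.0
gripper_force: 0.0
```

move_arm(jaw=[0, 0, 0, 0, 0, 0, 0, 0, 0], dp=[[2.97, -2.32, 0], [2.97, -2.32, 0], [2.97, -2.32, 0], [0, 0, 3.5], [0, 0, 3.5], [0, 0, 3.5], [0, 0, 3], [0, 0, 0], [0, 0, 0]], turn=[[0, 0, 0], [0, 0, 0], [0, 0, 0], [0, 0, 0], [0, 0, 0], [0, 0, 0], [0, 0, 0], [0, 0, 0], [0, 0, 0]])

```text
time_s: 3.35
position: [0.4981, 0.0026, 0.0962]
tool_rot: [[0.923, 0.384, -0.002], [0.384, -0.923, 0.001], [-0.002, -0.001, -1.0]]
ft_force: [1.2, -0.0, 1.1]
grip_width: -0.0002
gripper_force: 0.0
```

move_arm(jaw=[0, 0, 0, 0, 0, 0, 0], dp=[[0, 0, 2], [0, 0, 1.7], [0, 0, 0.4], [0, 0, 0.3], [0, 0, 0.3], [0, 0, 0], [0, 0, 0]], turn=[[0, 0, 0], [0, 0, 0], [0, 0, 0], [0, 0, 0], [0, 0, 0], [0, 0, 0], [0, 0, 0]])

```text
time_s: 3.93
position: [0.4991, 0.0023, 0.0505]
tool_rot: [[0.923, 0.384, 0.003], [0.384, -0.923, -0.001], [0.002, 0.002, -1.0]]
ft_force: [-0.1, 0.3, 3.7]
grip_width: 0.0
gripper_force: 1.7
```

move_arm(jaw=[0, 0, 0, 0], dp=[[0, 0, 0.2], [0, 0, 0.15], [0, 0, 0], [0, 0, 0]], turn=[[0, 0, 0], [0, 0, 0], [0, 0, 0], [0, 0, 0]])

```text
time_s: 4.27
position: [0.4992, 0.0024, 0.0478]
tool_rot: [[0.923, 0.384, 0.003], [0.384, -0.923, -0.001], [0.003, 0.002, -1.0]]
ft_force: [-3.1, 0.3, 20.2]
grip_width: -0.0004
gripper_force: 10.3
```

move_arm(jaw=[0, 0, 0, 0, 0, 0, 0, 0], dp=[[0, 0, -0.1], [0, 0, -1.4], [0, 0, -2], [3.1, 1.97, 0], [3.1, 1.97, 0], [3.1, 1.97, 0], [0, 0, 0], [0, 0, 0]], turn=[[0, 0, 0], [0, 0, 0], [0, 0, 0], [0, 0, 0], [0, 0, 0], [0, 0, 0], [0, 0, 0], [0, 0, 0]])

```text
time_s: 4.93
position: [0.6075, -0.0165, 0.08]
tool_rot: [[0.924, 0.384, -0.0], [0.384, -0.924, 0.0], [-0.0, -0.0, -1.0]]
ft_force: [-1.0, 0.3, -1.0]
grip_width: -0.0002
gripper_force: 0.0
```

move_arm(jaw=[0, 0, 0, 0, 0, 0, 0], dp=[[0, 0, 2.1], [0, 0, 0.4], [0, 0, 0.3], [0, 0, 0.3], [0, 0, 0.2], [0, 0, 0], [0, 0, 0]], turn=[[0, 0, 0], [0, 0, 0], [0, 0, 0], [0, 0, 0], [0, 0, 0], [0, 0, 0], [0, 0, 0]])

```text
time_s: 5.52
position: [0.6067, -0.0162, 0.0485]
tool_rot: [[0.923, 0.384, 0.0], [0.384, -0.923, -0.0], [0.0, 0.0, -1.0]]
ft_force: [-3.8, 1.3, 4.5]
grip_width: 0.0001
gripper_force: 2.3
```

move_arm(jaw=[0, 0, 0, 0], dp=[[0, 0, 0.15], [0, 0, 0.1], [0, 0, 0], [0, 0, 0]], turn=[[0, 0, 0], [0, 0, 0], [0, 0, 0], [0, 0, 0]])

```text
time_s: 5.85
position: [0.607, -0.0163, 0.0478]
tool_rot: [[0.923, 0.384, 0.002], [0.384, -0.923, -0.001], [0.001, 0.001, -1.0]]
ft_force: [-8.0, 0.5, 20.1]
grip_width: -0.0002
gripper_force: 9.9
```

move_arm(jaw=[0, 0, 0, 0, 0, 0, 0, 0, 0, 0, 0, 0], dp=[[0, 0, -1.5], [0, 0, -4], [0, 0, -4], [0, 0, -4], [-2.65, 2.7, 0], [-2.65, 2.7, 0], [-2.65, 2.7, 0], [-2.65, 2.7, 0], [-2.65, 2.7, 0], [-2.65, 2.7, 0], [-2.65, 2.7, 0], [-2.65, 2.7, 0]], turn=[[0, 0, 0], [0, 0, 0], [0, 0, 0], [0, 0, 0], [0, 0, 0], [0, 0, 0], [0, 0, 0], [0, 0, 0], [0, 0, 0], [0, 0, 0], [0, 0, 0], [0, 0, 0]])

```text
time_s: 6.85
position: [0.4931, -0.299, 0.1806]
tool_rot: [[0.923, 0.384, 0.001], [0.384, -0.923, -0.001], [0.001, 0.001, -1.0]]
ft_force: [1.1, -0.1, 0.4]
grip_width: -0.0003
gripper_force: 0.0
```

move_arm(jaw=[6, 6, 6, 6, 6, 6, 6, 6, 6, 6, 6, 6], dp=[[0, 0, 0], [0, 0, 0], [0, 0, 0], [0, 0, 0], [0, 0, 0], [0, 0, 0], [0, 0, 0], [0, 0, 0], [0, 0, 0], [0, 0, 0], [0, 0, 0], [0, 0, 0]], turn=[[0, 0, -0.1177], [0, 0, -0.1177], [0, 0, -0.1177], [0, 0, -0.1177], [0, 0, -0.1177], [0, 0, -0.1177], [0, 0, -0.1177], [0, 0, -0.1177], [0, 0, -0.1177], [0, 0, -0.1177], [0, 0, 0], [0, 0, 0]])

```text
time_s: 7.85
position: [0.494, -0.2973, 0.1804]
tool_rot: [[0.004, 1.0, 0.001], [1.0, -0.004, -0.001], [-0.001, 0.001, -1.0]]
ft_force: [-0.5, 0.3, -0.4]
grip_width: 0.0601
gripper_force: 0.0
```

Run:
```python
from h import *
o=observe(); print(o["time_s"],o["position"].round(4) if hasattr(o["position"],"round") else o["position"],o["q"])
im,d=cams.get_image("side"); cv2.imwrite("pics/s1.png",cv2.resize(im[180:350,180:340,::-1],None,fx=3.5,fy=3.5,interpolation=cv2.INTER_CUBIC))
for r in cams.mark_of("side","cartridge_grip")[:2]:
    u=np.array(r["location"])*[560,420]; print(r["p"],u,at_z("side",u,.108))
```

```text
7.85 [ 0.494  -0.2973  0.1804] [-4.27955831e+01  2.67324426e+01  7.49428514e+01 -5.37367874e-04
  7.82826511e+01 -4.25926442e+01]
0.9 [254.576 283.29 ] [[ 0.48529766 -0.30253161  0.108     ]]
0.57 [261.912 370.692] [[ 0.48370459 -0.48621659  0.108     ]]
```

View pics/s1.png

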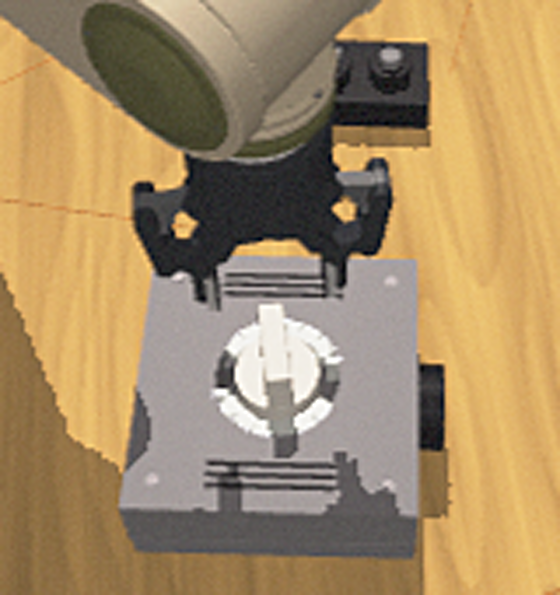

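Picture: fingers (crop columns ~205 and 335) straddle the wing at column 270; orientation fits.

move_arm(jaw=[6, 6, 6, 6, 1, 1, 1, 1, 1, 1], dp=[[0, 0, 3.5], [0, 0, 3.5], [0, 0, 2], [0, 0, 0], [0, 0, 0], [0, 0, 0], [0, 0, 0], [0, 0, 0], [0, 0, 0], [0, 0, 0]], turn=[[0, 0, 0], [0, 0, 0], [0, 0, 0], [0, 0, 0], [0, 0, 0], [0, 0, 0], [0, 0, 0], [0, 0, 0], [0, 0, 0], [0, 0, 0]], force=50)

```text
time_s: 8.78
position: [0.4943, -0.2975, 0.0918]
tool_rot: [[0.0, 1.0, 0.002], [1.0, -0.0, -0.002], [-0.002, 0.002, -1.0]]
ft_force: [-1.0, 0.4, 6.7]
grip_width: 0.015
gripper_force: 54.7
```

move_arm(jaw=[1, 1, 1, 1, 1, 1, 1, 1, 1, 1, 1, 1], dp=[[0, 0, -0.15], [0, 0, 0], [0, 0, 0], [0, 0, 0], [0, 0, 0], [0, 0, 0], [0, 0, 0], [0, 0, 0], [0, 0, 0], [0, 0, 0], [0, 0, 0], [0, 0, 0]], turn=[[0, 0, -0.05], [0, 0, -0.1], [0, 0, -0.1], [0, 0, -0.1], [0, 0, -0.1], [0, 0, -0.1], [0, 0, -0.1], [0, 0, -0.1], [0, 0, -0.1], [0, 0, -0.1], [0, 0, -0.1], [0, 0, -0.1]])

```text
time_s: 9.78
position: [0.494, -0.2971, 0.092]
tool_rot: [[-0.915, 0.404, 0.001], [0.404, 0.915, -0.0], [-0.0, 0.0, -1.0]]
ft_force: [-0.4, -0.6, -2.9]
grip_width: 0.0148
gripper_force: 53.5
```

```bash
python3 -c "
from h import *
o=observe();print(o['wrist_torque'],o['ft_force'],o['q'][5])"
```

```text
[-0.00199311  0.05924294  0.00704781] [-0.357302   -0.59085336 -2.87876766] -108.95377384919571
```

move_arm(jaw=[1, 1, 1, 1, 1, 1, 1, 1], dp=[[0, 0, 0], [0, 0, 0], [0, 0, 0], [0, 0, 0], [0, 0, 0], [0, 0, 0], [0, 0, 0], [0, 0, 0]], turn=[[0, 0, -0.06], [0, 0, -0.06], [0, 0, -0.06], [0, 0, -0.06], [0, 0, -0.04], [0, 0, -0.02], [0, 0, 0], [0, 0, 0]])

```text
time_s: 10.45
position: [0.4939, -0.2971, 0.0919]
tool_rot: [[-0.993, 0.122, 0.0], [0.122, 0.993, 0.0], [-0.0, 0.0, -1.0]]
ft_force: [0.4, -0.4, -1.9]
grip_width: 0.0155
gripper_force: 53.5
```

```bash
python3 -c "
from h import *
o=observe();print(o['wrist_torque'],o['ft_force'],o['q'][5])"
```

```text
[-0.02448837  0.05648395 -0.01638267] [ 0.42129641 -0.41476452 -1.87753816] -125.80910677060669
```

move_arm(jaw=[1, 1, 1, 1], dp=[[0, 0, 0], [0, 0, 0], [0, 0, 0], [0, 0, 0]], turn=[[0, 0, -0.03], [0, 0, -0.02], [0, 0, 0], [0, 0, 0]])

```text
time_s: 10.78
position: [0.494, -0.2976, 0.0919]
tool_rot: [[-0.997, 0.073, 0.001], [0.073, 0.997, -0.001], [-0.001, -0.001, -1.0]]
ft_force: [0.3, -3.1, -2.7]
grip_width: 0.0156
gripper_force: 56.0
```

Run:
```python
from h import *
o=observe();print(o['wrist_torque'],o['ft_force'],o['q'][5],o["tool_rot"])
im,d=cams.get_image("side"); cv2.imwrite("pics/s2.png",cv2.resize(im[180:350,180:340,::-1],None,fx=3.5,fy=3.5,interpolation=cv2.INTER_CUBIC))
```

```text
[-0.77446185  0.12412207 -1.15223255] [ 0.31078487 -3.10747284 -2.73677882] -128.6286875013468 [[-9.97326669e-01  7.30700087e-02  5.38505300e-04]
 [ 7.30696296e-02  9.97326601e-01 -6.92816170e-04]
 [-5.87689744e-04 -6.51615660e-04 -9.99999615e-01]]
```

View pics/s2.png

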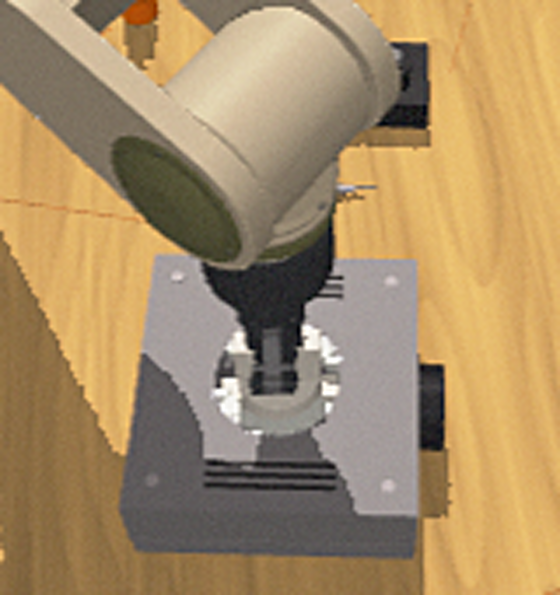

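The wing is at the end stop (−1.15 N m). I back off slightly and lift.

move_arm(jaw=[1, 1, 1, 1, 1, 1, 1, 1, 1, 1], dp=[[0, 0, 0], [0, 0, 0], [0, 0, -0.5], [0, 0, -1], [0, 0, -1], [0, 0, -1.5], [0, 0, -2], [0, 0, -2], [0, 0, -2], [0, 0, -1]], turn=[[0, 0, 0.04], [0, 0, 0], [0, 0, 0], [0, 0, 0], [0, 0, 0], [0, 0, 0], [0, 0, 0], [0, 0, 0], [0, 0, 0], [0, 0, 0]])

```text
time_s: 11.67
position: [0.4945, -0.2968, 0.2054]
tool_rot: [[-0.994, 0.109, 0.003], [0.109, 0.994, -0.002], [-0.004, -0.002, -1.0]]
ft_force: [-0.7, 0.2, -0.7]
grip_width: 0.0153
gripper_force: 53.7
```

Run:
```python
from h import *
o=observe();print(o['wrist_torque'],o['ft_force'],o['q'],o["grip_width"])
im,d=cams.get_image("side"); cv2.imwrite("pics/s3.png",im[:,:,::-1])
for n in("side","top"):
    if n=="top": im,d=cams.get_image(n)
    for r in cams.outline_of(n,"pad")[:2]:
        v,u=np.nonzero(r["mask"]); p=at_z(n,np.c_[u,v],.011)[:,:2].astype(np.float32); print(n,r["p"],len(u),cv2.minEnclosingCircle(p),p.mean(0))
```

```text
[-0.05798561 -0.01851777  0.03133151] [-0.69100129  0.15342735 -0.73932402] [-4.27539962e+01  2.54832937e+01  7.27210639e+01  5.11249289e-02
  8.15741191e+01 -1.26480613e+02] 0.015264068179214793
side 0.72 659 ((0.6012844443321228, -0.008520998060703278), 0.05476381257176399) [ 0.6003587  -0.01040207]
```

View pics/s3.png

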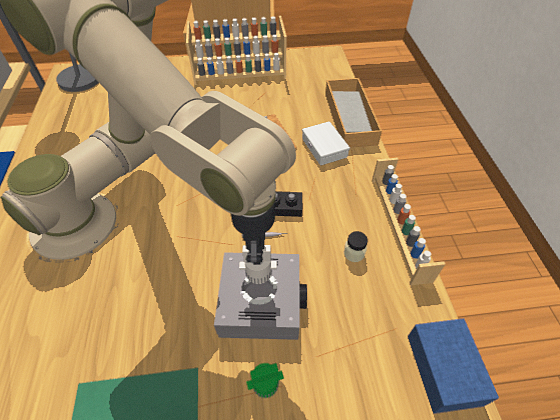

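move_arm(jaw=[1, 1, 1, 1, 1, 1, 1, 1, 1, 1, 1], dp=[[0.1, 1.5, 0], [0.2, 3, 0], [0.25, 3.7, 0], [0.25, 3.7, 0], [0.25, 3.7, 0], [0.25, 3.7, 0], [0.25, 3.7, 0], [0.25, 3.7, 0], [0.25, 3.7, 0], [0.25, 3.7, 0], [0.25, 3.7, 0]], turn=[[0, 0, 0], [0, 0, 0], [0, 0, 0], [0, 0, 0], [0, 0, 0], [0, 0, 0], [0, 0, 0], [0, 0, 0], [0, 0, 0], [0, 0, 0], [0, 0, 0]])

```text
time_s: 12.78
position: [0.509, 0.084, 0.2008]
tool_rot: [[-0.994, 0.11, -0.002], [0.11, 0.994, 0.0], [0.002, 0.0, -1.0]]
ft_force: [0.7, 0.1, -2.1]
grip_width: 0.0156
gripper_force: 53.6
```

move_arm(jaw=[1, 1, 1, 1, 1, 1, 1], dp=[[0.25, 3.7, 0], [0.25, 3.7, 0], [0.25, 3.2, 0], [0.25, 2.7, 0], [0.25, 1.8, 0], [0, 0, 0], [0, 0, 0]], turn=[[0, 0, 0], [0, 0, 0], [0, 0, 0], [0, 0, 0], [0, 0, 0], [0, 0, 0], [0, 0, 0]])

```text
time_s: 13.37
position: [0.5135, 0.2338, 0.2007]
tool_rot: [[-0.994, 0.108, -0.002], [0.108, 0.994, -0.001], [0.002, -0.001, -1.0]]
ft_force: [0.5, -0.8, -2.4]
grip_width: 0.0151
gripper_force: 53.5
```

Run:
```python
from h import *
im,d=cams.get_image("side"); cv2.imwrite("pics/s4.png",cv2.resize(im[50:230,170:350,::-1],None,fx=3.2,fy=3.2,interpolation=cv2.INTER_CUBIC))
for r in cams.mark_of("side","cartridge")[:2]: print(r["p"],np.array(r["location"])*[560,420])
o=observe();print(o["position"],o["q"])
```

```text
0.81 [252.224 118.104]
0.7 [261.8  383.88]
[0.51411841 0.23238453 0.20116594] [ 1.23067680e+01  2.45827597e+01  7.49810417e+01 -8.51634352e-03
  8.05280453e+01 -7.13338232e+01]
```

View pics/s4.png

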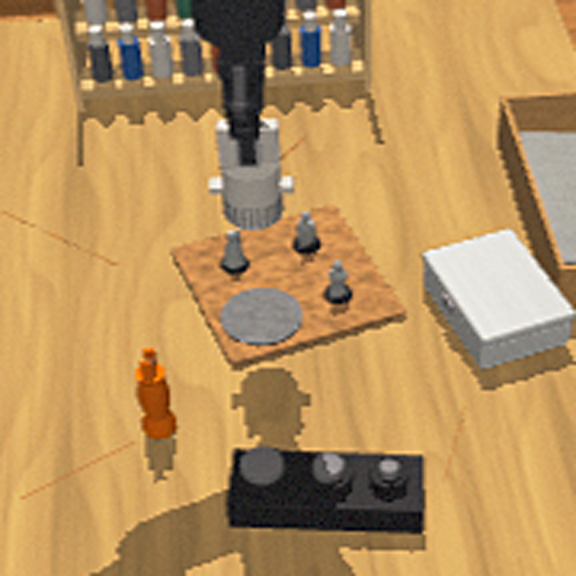

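move_arm(jaw=[1, 1, 1, 1, 1, 1, 1, 1, 1, 1], dp=[[0, 0, 2], [0, 0, 2.5], [0, 0, 2.5], [0, 0, 2], [0, 0, 1.5], [0, 0, 1], [0, 0, 0.7], [0, 0, 0.3], [0, 0, 0.2], [0, 0, 0]], turn=[[0, 0, 0], [0, 0, 0], [0, 0, 0], [0, 0, 0], [0, 0, 0], [0, 0, 0], [0, 0, 0], [0, 0, 0], [0, 0, 0], [0, 0, 0]])

```text
time_s: 14.3
position: [0.5149, 0.2328, 0.0752]
tool_rot: [[-0.994, 0.111, 0.001], [0.111, 0.994, 0.0], [-0.001, 0.0, -1.0]]
ft_force: [0.1, 0.2, -0.6]
grip_width: 0.0153
gripper_force: 53.6
```

move_arm(jaw=[1, 1, 1, 1, 1, 1], dp=[[0, 0, 0.1], [0, 0, 0.1], [0, 0, 0.1], [0, 0, 0.1], [0, 0, 0.05], [0, 0, 0]], turn=[[0, 0, 0], [0, 0, 0], [0, 0, 0], [0, 0, 0], [0, 0, 0], [0, 0, 0]])

```text
time_s: 14.8
position: [0.5148, 0.2329, 0.0708]
tool_rot: [[-0.994, 0.111, 0.001], [0.111, 0.994, 0.0], [-0.001, 0.0, -1.0]]
ft_force: [-1.9, -1.1, 3.8]
grip_width: 0.0154
gripper_force: 54.2
```

move_arm(jaw=[1.7, 2, 2.5, 3, 4, 5, 5, 5, 5, 5, 5, 5], dp=[[0, 0, 0], [0, 0, 0], [0, 0, 0], [0, 0, 0], [0, 0, 0], [0, 0, 0], [0, 0, -1], [0, 0, -2], [0, 0, -3], [0, 0, -3], [0, 0, -3], [0, 0, 0]], turn=[[0, 0, 0], [0, 0, 0], [0, 0, 0], [0, 0, 0], [0, 0, 0], [0, 0, 0], [0, 0, 0], [0, 0, 0], [0, 0, 0], [0, 0, 0], [0, 0, 0], [0, 0, 0]])

```text
time_s: 15.8
position: [0.5166, 0.2334, 0.1971]
tool_rot: [[-0.994, 0.11, 0.011], [0.11, 0.994, 0.002], [-0.011, 0.004, -1.0]]
ft_force: [-0.0, -0.2, 0.5]
grip_width: 0.0499
gripper_force: 0.0
```

Run:
```python
from h import *
im,d=cams.get_image("side"); cv2.imwrite("pics/s5.png",cv2.resize(im[50:230,170:350,::-1],None,fx=3.2,fy=3.2,interpolation=cv2.INTER_CUBIC))
for r in cams.mark_of("side","cartridge")[:2]:
    u=np.array(r["location"])*[560,420]; print(r["p"],u,at_z("side",u,.011))
```

```text
0.74 [259.896 384.888] [[ 0.4758346 -0.4855894  0.011    ]]
0.64 [253.12 147.42] [[0.5208839  0.23668966 0.011     ]]
```

View pics/s5.png

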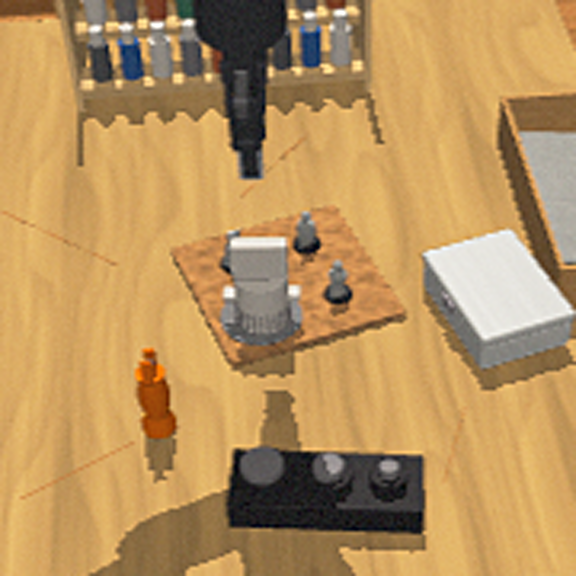

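The cartridge stands upright, centred on the pad and released. The minis, holder and tin are where they were.

```bash
python3 -c "
from rig import ticket
print(ticket.close_job())"
```

```text
the job is handed in; nothing more can be done
None
```

I pressed the large key fully and then the small key, turned the cartridge to its end stop, and stood it upright on the felt pad, released. The last picture shows it centred with the minis, holder and tin in place; I handed the job in at about 16 s, and no verdict came back.

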